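# Hold up the flagged drill tube

## Robot

A 7-joint arm with a two-finger parallel gripper is mounted at the origin on a cart in front of the work surface, level with it; the furniture and walls round the work are solid. World frame = base frame: x ahead of the robot, y to its left, z up, the work surface at z = 0. Lengths are in m, angles in rad, forces in N, time in s.
With the tool pointing down it reaches from about 0.35 to 0.9 m from the base axis. Payload 8.1 kg.
Tool frame: the origin (TCP) lies at the centre of the arm's flange, where the gripper is bolted on; the fingertips stand 178 mm ahead of it and the grasp point (between the pads) lies 159 mm ahead of it; z points along the fingers, y is the line along which they close (so a half turn about z gives the same grasp; the last joint's range is limited). The gripper opens to 92 mm and grips with 3 to 60 N. Pads are 19 mm wide; open, the fingers measure 130 mm over their backs; the gripper's body (75 mm by 190 mm) begins 47 mm behind the grasp point.
Start: joints at [1.031, 0.434, 0.025, 1.573, -0.012, 1.134, -0.075], TCP at [0.264, -0.566, 0.405] pointing down, gripper open.
Joint ranges: [-2.62, 2.62], [-0.44, 2.09], [-1.27, 1.32], [0.08, 2.57], [-1.32, 4.46], [0.12, 2], [-2.74, 2.74]. Speed limits (rad/s): [2.22, 2.22, 3.01, 3.01, 3.14, 3.14, 3.14].

## Interface

Orientations are given as a rotation vector (axis times angle).
In Python, from cell import arm gives the robot as it stands. The module is installed in compiled form; this text tells all that it offers.
- The arm moves only by the shell command python3 -m inch 'ROWS' [FORCE]. ROWS is text: rows parted by semicolons, each of 5 numbers parted by spaces: the shift along the tool's x, y, z in m, then the turn about the tool's z in rad, then the finger opening in m, from 0 to 0.0918. In form: x y z roll fingers; .... A call has 1 to 5 rows; each row is the pose to reach, as a shift and turn from the pose commanded when the call began, along the tool's axes at that moment; what a row does not reach only later rows make up. A row lasts 1/10 s, in which the tool goes at most 50 mm and 8.59 degrees, less where a joint would pass 70% of its speed; a pose out of reach is approached as far as the arm can. A call with a gripper value outside its range is refused whole. The fingers move at their own pace and stop on an object; FORCE is the grip in N (left out, the last holds). Time passes only in rows, so rows that repeat a pose let the fingers close. It gives the time, the measured TCP pose, the force, the opening and the grip force at its end, in the units of the state.
- arm.observe(): the state, without advancing time (a new reading comes with each control period).
- arm.get_image(name): name is "scene" or "top"; returns the picture (480x640x3 uint8, red, green, blue); there is no depth.
- arm.get_calibration(name): a dict with "intrinsics" (3x3 intrinsics, pixels), "pose" (4x4, takes a point from camera to world coordinates). Camera axes: x right, y up, looking along -z (the intrinsics and any distortion apply to the point x, -y, -z); pixel columns grow to the right and rows downward; lengths in m; the calibration is good to about 2 mm. A picture is of the moment at which its call begins. get_calibration takes no time and is no camera call.
- arm.sign_off(): hands the job in; it is judged then, once.
Trained networks look in the newest picture that a camera, given by its name, has taken for a name from the list of things; names that differ only in an ending like _2 or _b are one class to them, and where a whole thing is asked for, a point or a joint stands for the part that bears it (a point fixed in the world has none). Each returns a list of dicts, best first, with "conf" (0 to 1); they miss things now and then, are a little off and sometimes report something else, mostly with a low value. They report only what shows in the picture. A call takes as long as a camera call.
- arm.look_for(camera, query): "point" ([row, column] in pixels, amid what is visible of it).
- arm.silhouettes(camera, query): "region" (480x640 bool, what is visible of it) and "point" ([row, column] in pixels, amid what is visible of it).
- arm.place_of(camera, query): "point" ([row, column] in pixels: a listed point, or the origin of a listed thing).
The state is a dict: "clock": time; "joints": joint angles; "dq": joint speeds; "joint_efforts": joint torques, N m; "position": TCP position; "ee_rot": TCP orientation; "force": force on the tool from outside, world axes, zero at the start; "ft_torque": the same for the moment, N m; "width": opening from 0.0 (shut) to 1.0 (fully open); "gripper_force": force on a finger pad.
Only numpy, scipy, OpenCV 4.12 (cv2) and the standard library are available. Lean on these libraries where they do the work, as an engineer would, in place of code of your own. Each camera call takes 0.05 s, during which the arm holds its last target. There are 200 camera calls.

## Task

Three drill tubes stand at a slant in the holder on the desk, and a red tab on the holder's front foot flags the one that is due for inspection (the other places have white tabs). Draw the flagged tube out of its socket, turn it level (heading any way) and hold it at least 15 cm above the desk top, leaving the other two tubes in their sockets and the things round the holder where they are. Finish while still holding the tube there, still and level, in the gripper alone.

Things in the scene. Friction and masses are not known exactly. Their poses are not given: they have to be found in the camera images.
- orange_tube: square plastic drill tube, beige body with an orange cap, 15 x 89 x 14 mm, about 20 g, rigid. Origin: centre of one long side face, half-way along the length (the tube's centre line lies 7 mm from it along +z); y runs along the tube, -y towards the coloured cap end; x is the 15 mm width. In the holder -y points up and towards the front at 45 degrees, x is parallel to the row, z points up and to the rear
- blue_tube: square plastic drill tube, beige body with a blue cap, 15 x 89 x 14 mm, about 20 g, rigid. Origin: centre of one long side face, half-way along the length (the tube's centre line lies 7 mm from it along +z); y runs along the tube, -y towards the coloured cap end; x is the 15 mm width. In the holder -y points up and towards the front at 45 degrees, x is parallel to the row, z points up and to the rear
- green_tube: square plastic drill tube, beige body with a green cap, 15 x 89 x 14 mm, about 20 g, rigid. Origin: centre of one long side face, half-way along the length (the tube's centre line lies 7 mm from it along +z); y runs along the tube, -y towards the coloured cap end; x is the 15 mm width. In the holder -y points up and towards the front at 45 degrees, x is parallel to the row, z points up and to the rear
- red_tab: small red plastic tab, 18 x 32 x 14 mm, fixed on the holder's front foot straight in front of the flagged tube; origin: centre of its underside. The flagged tube's origin lies about 39 mm behind it (horizontally, along the holder's x); the next tubes lie about 80 mm away. The two other places have the same tab in white
- holder: fixed holder: dark steel foot plate 117 x 212 x 8 mm carrying a grey block, sloped so that its top face looks up and to the front at 45 degrees, with three square sockets in a row, 70 mm apart. Origin: on the desk, 3.5 mm in front of the plate's middle; x points to the rear (away from the robot at yaw 0), y along the row, z up
- middle_mouth (a point): centre of the middle socket's mouth, 61 mm above the desk; the others lie 70 mm to either side along the holder's y. Sockets are 17 mm square, 42 mm deep along the slant, no catch. Each tube sticks out about 47 mm along the slant, capped end up, tip 95 mm above the desk; neighbouring tubes leave 55 mm free between them
- eyepiece: bystander: black knurled eyepiece, 34 mm across, 40 mm tall, stands beside the holder; origin: centre of its underside
- spare_lens: bystander: black spare lens, 49 mm across, 35 mm tall, stands beside the holder; origin: centre of its underside
- oil_bottle: bystander: small oil bottle with a red collar and a nozzle, 34 mm across, 96 mm tall; origin: centre of its underside

How it is judged:
On the way:
1. the flagged tube is out of its socket, in the gripper, more than 12 cm above the desk (((distance of each of blue_tube, green_tube from where it was at the start of the episode below 0.012 m and horizontal distance between each of blue_tube, green_tube and red_tab above 0.06 m and height (world z) of orange_tube above 0.12 m and contact force between orange_tube and the fingers above 0.5 N) or (distance of each of orange_tube, green_tube from where it was at the start of the episode below 0.012 m and horizontal distance between each of orange_tube, green_tube and red_tab above 0.06 m and height (world z) of blue_tube above 0.12 m and contact force between blue_tube and the fingers above 0.5 N) or (distance of each of orange_tube, blue_tube from where it was at the start of the episode below 0.012 m and horizontal distance between each of orange_tube, blue_tube and red_tab above 0.06 m and height (world z) of green_tube above 0.12 m and contact force between green_tube and the fingers above 0.5 N))), for 0.2 s.
At the end, for the whole second after the job is handed in: The tube in front of which the red tab sits is held by the fingers alone (not touching the holder), its origin more than 14 cm above the desk, its long axis within 12 degrees of level, at rest; the two other tubes are within 12 mm of where they stood (((distance of each of blue_tube, green_tube from where it was at the start of the episode below 0.012 m and horizontal distance between each of blue_tube, green_tube and red_tab above 0.06 m and height (world z) of orange_tube above 0.14 m and angle between orange_tube's own y axis and vertical between 1.36 and 1.78 rad and contact force between orange_tube and the fingers above 1 N and contact force between orange_tube and holder below 0.1 N and linear speed of orange_tube below 0.03 m/s and angular speed of orange_tube below 0.3 rad/s) or (distance of each of orange_tube, green_tube from where it was at the start of the episode below 0.012 m and horizontal distance between each of orange_tube, green_tube and red_tab above 0.06 m and height (world z) of blue_tube above 0.14 m and angle between blue_tube's own y axis and vertical between 1.36 and 1.78 rad and contact force between blue_tube and the fingers above 1 N and contact force between blue_tube and holder below 0.1 N and linear speed of blue_tube below 0.03 m/s and angular speed of blue_tube below 0.3 rad/s) or (distance of each of orange_tube, blue_tube from where it was at the start of the episode below 0.012 m and horizontal distance between each of orange_tube, blue_tube and red_tab above 0.06 m and height (world z) of green_tube above 0.14 m and angle between green_tube's own y axis and vertical between 1.36 and 1.78 rad and contact force between green_tube and the fingers above 1 N and contact force between green_tube and holder below 0.1 N and linear speed of green_tube below 0.03 m/s and angular speed of green_tube below 0.3 rad/s))); the arm keeps its last pose, push and grip.
It fails at once if more than one of the tubes is displaced by over 20 mm (distance of each of orange_tube, blue_tube from where it was at the start of the episode above 0.02 m or distance of each of orange_tube, green_tube from where it was at the start of the episode above 0.02 m or distance of each of blue_tube, green_tube from where it was at the start of the episode above 0.02 m).
It fails at once if a bystander (eyepiece, lens, oil bottle) is displaced by over 20 mm (distance of any of eyepiece, spare_lens, oil_bottle from where it was at the start of the episode above 0.02 m).
It also fails if it takes over 35 s, if anything falls off the work surface, if the arm or the gripper's body presses on something with over 40 N, if the wrist force passes 120 N, or if a joint passes its speed limit or range.

## Working session

There is one attempt and no reset: what is moved stays moved. The work goes in short steps, Python scripts to look and compute and a shell command to move; the robot and the scene stay as the last step left them, time stands still between calls to the robot, and variables do not carry over. Pictures are saved under pics/ and viewed, at most 10 in all, crops included, and the job is handed in when it is done.

```bash
mkdir -p pics; python3 - <<'E'
from cell import arm
import cv2,numpy as np
s=arm.observe(); print(s)
for c in("scene","top"):
    im=arm.get_image(c); cv2.imwrite(f"pics/{c}0.png",im[:,:,::-1])
    k=arm.get_calibration(c); print(c,k)
    for q in("red_tab","middle_mouth","holder","orange_tube","blue_tube","green_tube","eyepiece","spare_lens","oil_bottle"):
        print(q,[(np.round(d["point"]).tolist(),round(d["conf"],2)) for d in arm.place_of(c,q)[:2]])
E
```

```text
{'clock': 0.0, 'joints': array([ 1.03137134,  0.43519475,  0.02497079,  1.57410784, -0.01160307,
        1.13397375, -0.07510367]), 'dq': array([-0.00101297, -0.00075038,  0.0015949 , -0.00111767,  0.00112519,
       -0.00268954,  0.00114958]), 'joint_efforts': array([ 8.86431935e-04, -6.67835283e+01,  9.85169895e-01, -3.14453530e+01,
       -6.06120494e-02,  4.26631712e-02,  9.39564825e-05]), 'position': array([ 0.26428781, -0.56611148,  0.40395811]), 'ee_rot': array([-3.06554952e+00, -6.80291021e-01,  7.29635577e-04]), 'force': array([-0.53601675,  0.04670095, -0.28542195]), 'ft_torque': array([-0.00889989, -0.03538542,  0.00912011]), 'gripper_force': 0.0, 'width': 0.998176070620144}
scene {'intrinsics': array([[482.70433795,   0.        , 316.44681275],
       [  0.        , 482.70433795, 238.73750167],
       [  0.        ,   0.        ,   1.        ]]), 'pose': array([[-0.73386161,  0.41847801, -0.53509186,  0.03880798],
       [-0.67896937, -0.47640842,  0.55860148,  0.56671737],
       [-0.02115983,  0.77324716,  0.6337516 ,  0.66791187],
       [ 0.        ,  0.        ,  0. 
[... 599 characters left out ...]
([[ 2.33774354e-04,  9.86120991e-01, -1.66028117e-01,
         3.23785265e-01],
       [-9.99988902e-01,  1.01175516e-03,  4.60127633e-03,
         4.77626291e-02],
       [ 4.70539498e-03,  1.66025199e-01,  9.86110284e-01,
         1.34012599e+00],
       [ 0.00000000e+00,  0.00000000e+00,  0.00000000e+00,
         1.00000000e+00]])}
red_tab [([288.0, 398.0], 0.63)]
middle_mouth [([263.0, 375.0], 0.85), ([258.0, 310.0], 0.68)]
holder [([267.0, 371.0], 0.55)]
orange_tube [([266.0, 371.0], 0.46)]
blue_tube [([271.0, 399.0], 0.67)]
green_tube [([261.0, 342.0], 0.56)]
eyepiece [([252.0, 310.0], 0.6)]
spare_lens [([278.0, 442.0], 0.79)]
oil_bottle [([263.0, 184.0], 0.67), ([265.0, 370.0], 0.53)]
```

```bash
python3 - <<'E'
import cv2,numpy as np
a=cv2.imread("pics/scene0.png")[150:350,260:500]; b=cv2.imread("pics/top0.png")[190:340,270:490]
a=cv2.resize(a,(800,int(800*200/240)))[:600]
cv2.imwrite("pics/a.png",cv2.resize(cv2.imread("pics/scene0.png")[150:330,260:500],(800,600)))
cv2.imwrite("pics/b.png",cv2.resize(b,(800,545)))
E
```

```text
(no output)
```

View pics/a.png

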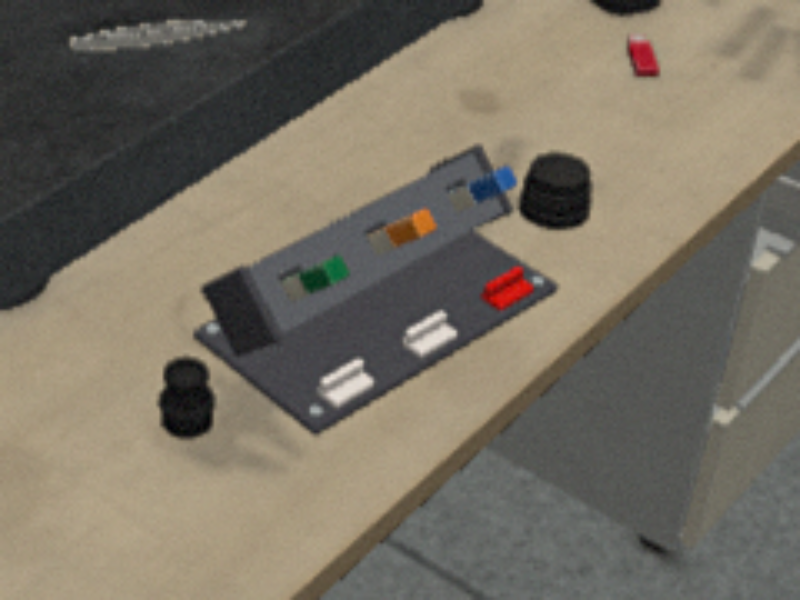

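View pics/b.png

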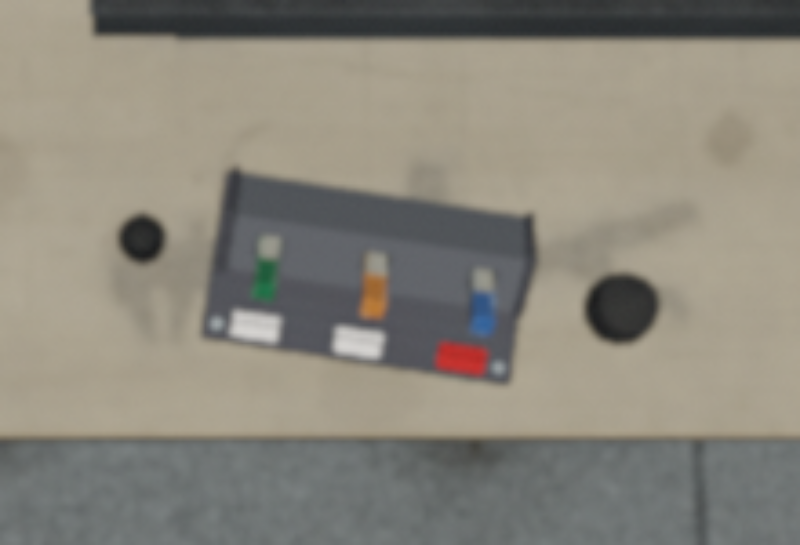

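View pics/top0.png

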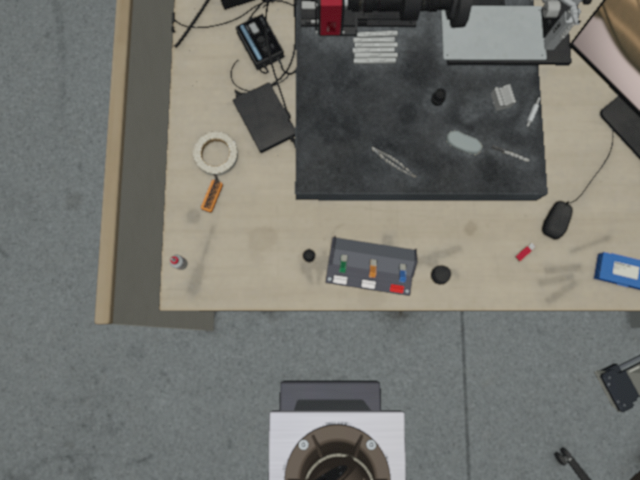

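The red tab (crop b ≈ 462,358; full top image ≈ 397,288) sits in front of the **blue** tube, at the right-hand end. The spare lens stands just right of it (top 441,274) and the eyepiece left of the holder (309,255). The free desk right of the lens (top about 480,240) is usable for laying the tube flat and gripping it again, since the tool can't tilt.

```bash
cat > h.py <<'E'
import numpy as np
from cell import arm
def ray(c,p,z):
    k=arm.get_calibration(c);K=k["intrinsics"];T=k["pose"]
    d=T[:3,:3]@np.array([(p[1]-K[0,2])/K[0,0],-(p[0]-K[1,2])/K[1,1],-1]);o=T[:3,3]
    return o+d*(z-o[2])/d[2]
def proj(c,X):
    k=arm.get_calibration(c);K=k["intrinsics"];T=k["pose"]
    q=T[:3,:3].T@(np.asarray(X)-T[:3,3]);return np.array([K[1,2]-K[1,1]*q[1]/-q[2],K[0,2]+K[0,0]*q[0]/-q[2]])
E
python3 - <<'E'
from h import *
from scipy.optimize import least_squares
A=lambda x,y:(150+y*.3,260+x*.3)
B=lambda x,y:(190+y*.2752,270+x*.275)
# holder-frame points rel. to mouth row: (dx,dy,z)
cap=lambda i:(-0.033,.07*i,.094); tab=lambda i:(-.046,.07*i,.015); mouth=lambda i:(0,.07*i,.061)
obs=[("scene",A(425,220),cap(0)),("scene",A(506,180),cap(-1)),("scene",A(337,267),cap(1)),
("scene",A(510,290),tab(-1)),("scene",A(430,335),tab(0)),("scene",A(347,383),tab(1)),
("top",B(374,305),cap(0)),("top",B(482,322),cap(-1)),("top",B(265,288),cap(1)),
("top",B(462,359),tab(-1)),("top",B(359,342),tab(0)),("top",B(256,326),tab(1)),
("scene",(220,374),mouth(0)),("top",(263,375),mouth(0))]
def W(p,m):
    c,s=np.cos(p[2]),np.sin(p[2]);return np.array([p[0]+c*m[0]-s*m[1],p[1]+s*m[0]+c*m[1],m[2]])
f=lambda p:np.concatenate([proj(c,W(p,m))-o for c,o,m in obs])
r=least_squares(f,[.45,-.05,-.15],loss="soft_l1");print(r.x,np.degrees(r.x[2]));print(np.round(r.fun.reshape(-1,2),1).tolist())
print("blue mouth",W(r.x,mouth(-1)),"tip",W(r.x,cap(-1)),"grasp30",W(r.x,(-.0212,-.07,.0822)))
print("lens",ray("top",(274,441),.035),"lens corners scene",ray("scene",(150+170*.3,260+556*.3),.035),"red thing",ray("top",(252,525),0),"edge",ray("top",(310,400),0))
E
```

```text
[ 0.49712198 -0.08788251 -0.16427003] -9.411979481749935
[[0.6, 0.0], [-0.4, 0.4], [0.5, -0.0], [-0.3, -0.2], [-0.2, 0.2], [-0.2, -0.2], [0.5, 0.0], [0.8, 0.5], [0.2, -0.0], [-0.8, 0.1], [-0.9, 0.0], [-1.1, 0.0], [2.1, 1.1], [-0.7, -1.5]]
blue mouth [ 0.48567473 -0.15694017  0.061     ] tip [ 0.45311897 -0.1515436   0.094     ] grasp30 [ 0.46476012 -0.15347328  0.0822    ]
lens [ 0.47231635 -0.25295782  0.035     ] lens corners scene [ 0.47674572 -0.25551057  0.035     ] red thing [ 0.53160246 -0.47278101  0.        ] edge [ 0.38767414 -0.15729002  0.        ]
```

```bash
cat >> h.py <<'E'
from scipy.spatial.transform import Rotation as R
def togo(X,yaw):
    s=arm.observe();M=R.from_rotvec(s["ee_rot"]).as_matrix()
    a=np.arctan2(M[1,0],M[0,0])
    print("t",round(s["clock"],2),"pos",s["position"].round(4),"tilt",round(float(np.degrees(np.arccos(-M[2,2]))),2),"w",round(s["width"],3),"gf",round(s["gripper_force"],2),"F",s["force"].round(1))
    print("shift",(M.T@(np.array(X)-s["position"])).round(4),"roll",round(float((a-yaw+np.pi)%(2*np.pi)-np.pi),3))
E
python3 -m inch '0.07 -0.058 0.02 0.15 0.0918; 0.14 -0.115 0.04 0.30 0.0918; 0.21 -0.173 0.05 0.45 0.06; 0.28 -0.23 0.055 0.60 0.04; 0.357 -0.289 0.055 0.60 0.04' 10
python3 -m inch '0 0 0 0 0.04'
python3 -c "
from h import *
togo((.465,-.1535,.248),-.164)"
```

```text
clock: 1.5
position: [0.3697, -0.3469, 0.3659]
ee_rot: [3.13, -0.265, 0.0]
force: [0.9, -0.3, 0.7]
width: 0.79
gripper_force: 0.0
clock: 1.6
position: [0.3729, -0.3421, 0.3658]
ee_rot: [-3.129, 0.241, -0.001]
force: [0.3, -0.9, 1.0]
width: 0.704
gripper_force: 0.0
t 1.6 pos [ 0.3729 -0.3421  0.3658] tilt 0.2 w 0.704 gf 0.0 F [ 0.3 -0.9  1. ]
shift [ 0.062  -0.2     0.1185] roll 0.01
```

```bash
python3 -m inch '0.012 -0.04 0 0 0.04; 0.025 -0.08 0 0 0.04; 0.038 -0.12 0.02 0.01 0.04; 0.05 -0.16 0.03 0.01 0.04; 0.062 -0.2 0.03 0.01 0.04'
python3 -m inch '0 0 0 0 0.04; 0 0 0 0 0.04'
python3 - <<'E'
from h import *
import cv2
togo((.465,-.1535,.248),-.164)
for c in("scene","top"):cv2.imwrite(f"pics/{c}1.png",arm.get_image(c)[:,:,::-1])
a=cv2.resize(cv2.imread("pics/scene1.png")[130:290,280:480],(500,400),interpolation=cv2.INTER_CUBIC)
b=cv2.resize(cv2.imread("pics/top1.png")[190:310,330:450],(300,300),interpolation=cv2.INTER_CUBIC)
b=cv2.copyMakeBorder(b,0,100,0,0,cv2.BORDER_CONSTANT)
cv2.imwrite("pics/c.png",np.hstack([a,b]))
E
```

```text
clock: 2.1
position: [0.4631, -0.1598, 0.335]
ee_rot: [-3.13, 0.272, 0.003]
force: [0.6, -0.9, -0.4]
width: 0.435
gripper_force: 0.0
clock: 2.3
position: [0.4635, -0.1605, 0.3362]
ee_rot: [3.13, -0.267, 0.0]
force: [-0.3, -0.4, -0.6]
width: 0.437
gripper_force: 0.0
t 2.3 pos [ 0.4635 -0.1605  0.3362] tilt 0.01 w 0.437 gf 0.0 F [-0.3 -0.4 -0.6]
shift [ 0.0002 -0.0072  0.0882] roll -0.006
```

View pics/c.png

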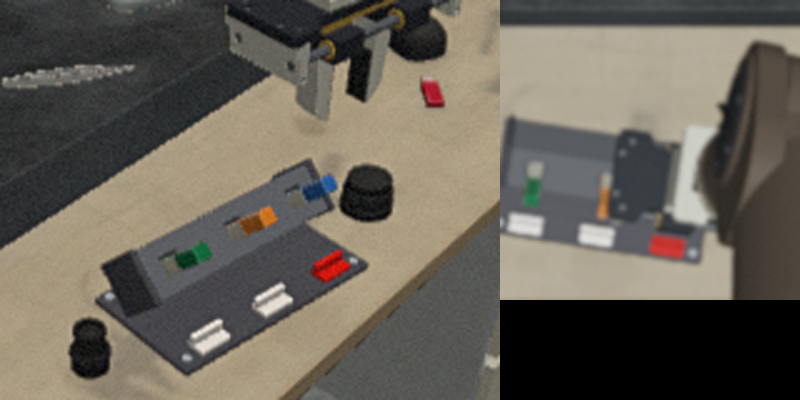

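The open fingers are above the blue tube (fingertips at about 310–370,110 in the crop, the tube at 320,187), and the scene is undisturbed. I'll correct the sideways offset by -7 mm and lower.

```bash
python3 -m inch '0 -0.007 0.02 -0.006 0.04; 0 -0.007 0.04 -0.006 0.04; 0 -0.007 0.06 -0.006 0.04; 0 -0.007 0.078 -0.006 0.04; 0 -0.007 0.088 -0.006 0.04'
python3 -m inch '0 0 0 0 0.04; 0 0 0 0 0.04'
python3 - <<'E'
from h import *
import cv2
togo((.465,-.1535,.248),-.164)
cv2.imwrite(f"pics/scene2.png",arm.get_image("scene")[:,:,::-1])
cv2.imwrite("pics/d.png",cv2.resize(cv2.imread("pics/scene2.png")[150:270,300:460],(800,600),interpolation=cv2.INTER_CUBIC))
E
```

```text
clock: 2.9
position: [0.4634, -0.1557, 0.2471]
ee_rot: [3.13, -0.266, -0.002]
force: [-0.5, 0.2, 0.1]
width: 0.435
gripper_force: 0.0
clock: 3.1
position: [0.4643, -0.155, 0.2486]
ee_rot: [3.13, -0.264, 0.001]
force: [0.1, -0.0, 0.6]
width: 0.434
gripper_force: 0.0
t 3.1 pos [ 0.4643 -0.155   0.2486] tilt 0.03 w 0.434 gf 0.0 F [ 0.1 -0.   0.6]
shift [ 0.0004 -0.0016  0.0006] roll -0.004
```

View pics/d.png

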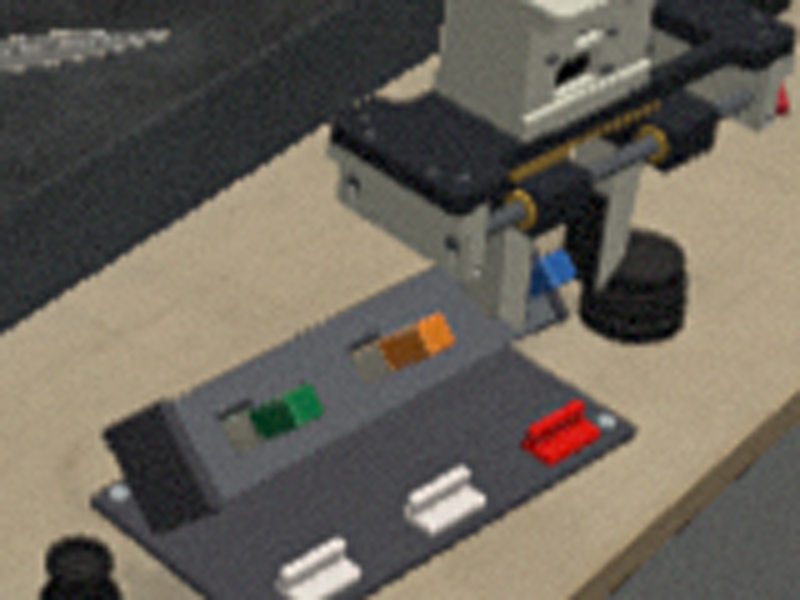

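The blue cap (550,270) sits between the fingers, with the other tubes and the lens clear. Now I'll close.

```bash
python3 -m inch '0 -0.0015 0 -0.004 0.01; 0 -0.0015 0 -0.004 0.01; 0 -0.0015 0 -0.004 0.01; 0 -0.0015 0 -0.004 0.01; 0 -0.0015 0 -0.004 0.01' 20
python3 -m inch '0 0 0 0 0.01; 0 0 0 0 0.01; 0 0 0 0 0.01'
```

```text
clock: 3.65
position: [0.4647, -0.1524, 0.2483]
ee_rot: [-3.131, 0.255, -0.001]
force: [0.5, 2.9, 1.9]
width: 0.157
gripper_force: 19.9
clock: 3.95
position: [0.4647, -0.1525, 0.2482]
ee_rot: [-3.131, 0.255, -0.0]
force: [0.1, 2.7, 2.5]
width: 0.156
gripper_force: 19.9
```

```bash
python3 -m inch '-0.004 0 -0.004 0 0.01; -0.009 0 -0.009 0 0.01; -0.015 0 -0.015 0 0.01; -0.022 0 -0.022 0 0.01; -0.03 0 -0.03 0 0.01'
python3 -m inch '-0.007 0 -0.007 0 0.01; -0.014 0 -0.014 0 0.01; -0.014 0 -0.04 0 0.01; -0.014 0 -0.08 0 0.01; -0.014 0 -0.12 0 0.01'
python3 -m inch '0 0 0 0 0.01; 0 0 0 0 0.01; 0 0 0 0 0.01'
python3 - <<'E'
from h import *
import cv2
togo((.5,-.36,.32),-.164)
a=arm.get_image("scene")[:,:,::-1];cv2.imwrite("pics/scene3.png",a)
cv2.imwrite("pics/e.png",cv2.resize(a[90:270,290:490],(666,600),interpolation=cv2.INTER_CUBIC))
E
```

```text
clock: 4.45
position: [0.4341, -0.148, 0.2788]
ee_rot: [3.131, -0.257, -0.0]
force: [0.9, -0.3, 0.1]
width: 0.159
gripper_force: 20.0
clock: 4.95
position: [0.4199, -0.1459, 0.3995]
ee_rot: [3.131, -0.257, -0.003]
force: [1.7, -0.2, -0.3]
width: 0.158
gripper_force: 20.0
clock: 5.25
position: [0.4203, -0.1457, 0.3974]
ee_rot: [-3.131, 0.257, 0.003]
force: [0.3, -0.2, -1.0]
width: 0.156
gripper_force: 20.0
t 5.25 pos [ 0.4203 -0.1457  0.3974] tilt 0.1 w 0.156 gf 19.95 F [ 0.3 -0.2 -1. ]
shift [0.1137 0.1984 0.0773] roll 0.0
```

View pics/e.png

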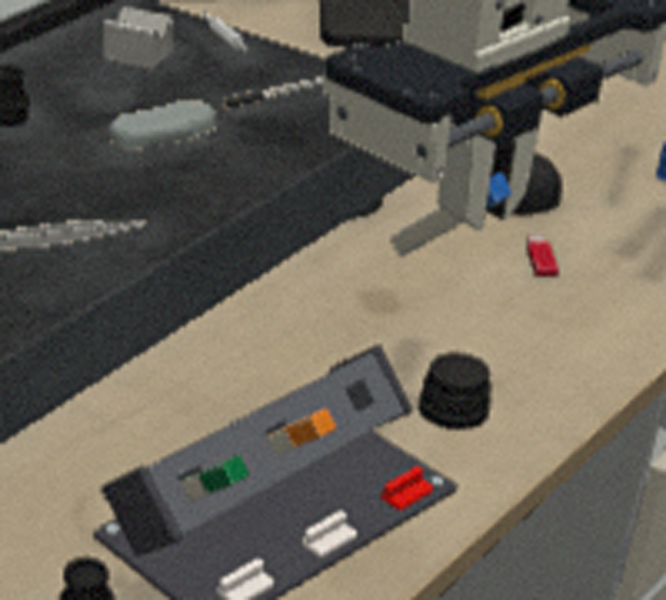

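The blue tube is out and held in the gripper, still slanted with its rear end low (crop 400,245). The socket is empty, and orange, green and the lens haven't moved. I'll carry it over the free desk right of the lens.

```bash
python3 -m inch '0.022 0.04 0 0 0.01; 0.045 0.08 0 0 0.01; 0.068 0.12 0 0 0.01; 0.09 0.16 0.02 0 0.01; 0.114 0.198 0.06 0 0.01' 
python3 -m inch '0 0 0.03 0 0.01; 0 0 0.06 0 0.01; 0 0 0.08 0 0.01; 0 0 0.095 0 0.01; 0 0 0.1 0 0.01' 12
python3 -m inch '0 0 0 0 0.01; 0 0 0 0 0.01'
python3 -c "
from h import *
togo((.5,-.36,.182),-.164)"
```

```text
clock: 5.8
position: [0.4989, -0.3556, 0.3447]
ee_rot: [3.129, -0.258, 0.003]
force: [1.0, 0.2, 0.3]
width: 0.156
gripper_force: 20.0
clock: 6.3
position: [0.4973, -0.352, 0.2417]
ee_rot: [-3.129, 0.256, 0.008]
force: [0.7, -0.3, -0.7]
width: 0.158
gripper_force: 12.0
clock: 6.5
position: [0.4986, -0.3527, 0.2452]
ee_rot: [3.131, -0.256, 0.0]
force: [0.6, -0.2, 0.4]
width: 0.158
gripper_force: 12.0
t 6.5 pos [ 0.4986 -0.3527  0.2452] tilt 0.01 w 0.158 gf 11.98 F [ 0.6 -0.2  0.4]
shift [0.0026 0.007  0.0632] roll 0.001
```

```bash
python3 -m inch '0 0 0.01 0 0.01; 0 0 0.018 0 0.01; 0 0 0.024 0 0.01; 0 0 0.03 0 0.01; 0 0 0.036 0 0.01' 5
python3 -m inch '0 0 0.006 0 0.01; 0 0 0.012 0 0.01; 0 0 0.018 0 0.01; 0 0 0.023 0 0.01; 0 0 0.023 0 0.01'
python3 - <<'E'
from h import *
import cv2
togo((.5,-.36,.182),-.164)
a=arm.get_image("scene")[:,:,::-1];cv2.imwrite("pics/scene4.png",a)
cv2.imwrite("pics/f.png",cv2.resize(a[90:240,380:560],(720,600),interpolation=cv2.INTER_CUBIC))
E
```

```text
clock: 7.0
position: [0.4983, -0.3527, 0.2085]
ee_rot: [3.131, -0.257, -0.0]
force: [-2.1, 0.6, 1.0]
width: 0.158
gripper_force: 5.0
clock: 7.5
position: [0.4984, -0.3524, 0.185]
ee_rot: [-3.131, 0.256, 0.001]
force: [-0.4, 0.4, -0.8]
width: 0.158
gripper_force: 5.0
t 7.5 pos [ 0.4984 -0.3524  0.185 ] tilt 0.05 w 0.158 gf 5.0 F [-0.4  0.4 -0.8]
shift [0.0028 0.0072 0.003 ] roll 0.001
```

View pics/f.png

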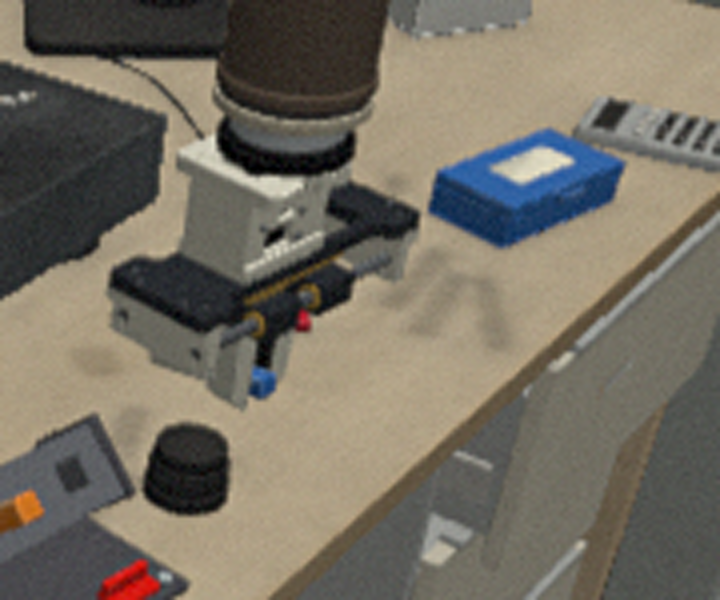

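The tube has pivoted almost flat in the pads, with its blue cap at crop (262,382). I'll open, move 27 mm to the tube's middle and grip it level.

```bash
python3 -m inch '0 0 0.002 0 0.03; 0 0 0.002 0 0.03; 0 0 0.002 0 0.03; 0 0 0.002 0 0.03; 0 0 0.002 0 0.03' 
python3 -m inch '0.01 0 0 0 0.03; 0.02 0 0 0 0.03; 0.027 0 0 0 0.03; 0.027 0 0 0 0.03; 0.027 0 0 0 0.03'
python3 -m inch '0 0 0 0 0.01; 0 0 0 0 0.01; 0 0 0 0 0.01; 0 0 0 0 0.01; 0 0 0 0 0.01' 20
python3 -m inch '0 0 -0.01 0 0.01; 0 0 -0.03 0 0.01; 0 0 -0.06 0 0.01; 0 0 -0.1 0 0.01; 0 0 -0.14 0 0.01'
python3 -m inch '0 0 -0.03 0 0.01; 0 0 -0.05 0 0.01; 0 0 -0.06 0 0.01; 0 0 -0.06 0 0.01; 0 0 -0.06 0 0.01'
python3 - <<'E'
from h import *
import cv2
togo((.5,-.36,.38),-.164)
a=arm.get_image("scene")[:,:,::-1];cv2.imwrite("pics/scene5.png",a)
t=arm.get_image("top")[:,:,::-1]
cv2.imwrite("pics/g.png",np.hstack([cv2.resize(a[60:260,300:500],(600,600),interpolation=cv2.INTER_CUBIC),cv2.copyMakeBorder(cv2.resize(t[190:310,300:420],(200,200)),0,400,0,0,cv2.BORDER_CONSTANT)]))
E
```

```text
clock: 8.05
position: [0.4985, -0.3526, 0.184]
ee_rot: [3.131, -0.256, 0.0]
force: [0.5, 0.4, -0.1]
width: 0.325
gripper_force: 0.0
clock: 8.55
position: [0.5253, -0.3569, 0.1837]
ee_rot: [-3.131, 0.256, 0.001]
force: [-0.1, -0.1, 0.8]
width: 0.327
gripper_force: 0.0
clock: 9.05
position: [0.525, -0.357, 0.1839]
ee_rot: [3.131, -0.256, -0.0]
force: [0.2, 0.1, -1.0]
width: 0.154
gripper_force: 20.0
clock: 9.55
position: [0.5248, -0.3568, 0.3259]
ee_rot: [-3.131, 0.256, 0.0]
force: [0.6, -0.4, -0.8]
width: 0.156
gripper_force: 20.0
clock: 10.05
position: [0.5248, -0.3568, 0.383]
ee_rot: [-3.131, 0.256, 0.002]
force: [-0.7, 0.1, 0.1]
width: 0.154
gripper_force: 20.0
t 10.05 pos [ 0.5248 -0.3568  0.383 ] tilt 0.08 w 0.154 gf 20.0 F [-0.7  0.1  0.1]
shift [-0.024   0.0072  0.003 ] roll 0.001
```

View pics/g.png

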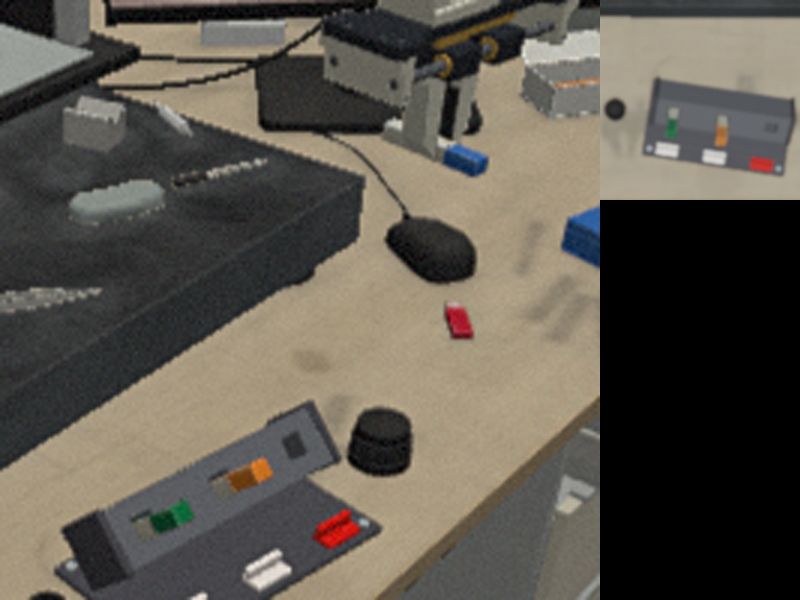

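The tube is lifted and looks level: cap end at crop (475,160), rear end at (392,131). I'll check that in numbers.

```bash
python3 - <<'E'
from h import *
s=arm.observe();h=np.array([np.cos(.164),-np.sin(.164),0]);c=s["position"]-[0,0,.178-.004]
for a in(-12,-6,0,6,12):
    u=h*np.cos(np.radians(a))-np.array([0,0,np.sin(np.radians(a))])  # rear end down = +
    e=[proj("scene",c+k*u) for k in(-.0445,.0445)]
    print(a,[((p-[60,300])*3)[::-1].round().tolist() for p in e],"dir",round(float(np.degrees(np.arctan2(*(e[0]-e[1])))),1))
print("obs dir",np.degrees(np.arctan2(160-131,475-392)))
E
```

```text
-12 [[474.0, 177.0], [386.0, 115.0]] dir 35.1
-6 [[476.0, 171.0], [385.0, 121.0]] dir 29.1
0 [[477.0, 165.0], [384.0, 126.0]] dir 22.6
6 [[478.0, 159.0], [383.0, 132.0]] dir 15.8
12 [[479.0, 153.0], [383.0, 138.0]] dir 8.7
obs dir 19.259291643767163
```

```bash
python3 -m inch '0 0 0 0 0.01; 0 0 0 0 0.01; 0 0 0 0 0.01'; python3 -c "
from cell import arm
print(arm.sign_off())"
```

```text
clock: 10.45
position: [0.5251, -0.3569, 0.3834]
ee_rot: [-3.131, 0.256, 0.001]
force: [-0.9, 0.3, -0.7]
width: 0.16
gripper_force: 20.0
the job is handed in; nothing more can be done
None
```

I handed the job in at 10.45 s with the flagged blue tube held still in the gripper about 20 cm above the desk, level to within about 3° by the camera check. The orange and green tubes and the lens look unmoved in the last pictures; no verdict came back.

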